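Mould-release bench: pump the soap, open the safety-capped concentrate

TASK

We are about to mix release soap for the plaster moulds. First press the black head of the soap pump all the way down to its stop; then grip the red push-and-turn safety cap of the white bottle, press it down, twist it counterclockwise (seen from above) until it comes free, and lift it off. Finish while still holding the cap upright and still, well clear above the bottle (about 8 cm up), without letting go, and leave the cup, the hammer and the jar where they are.

Things in the scene. Friction and masses are not known exactly. Their poses are not given: they have to be found in the camera images.
- pump_top (a point): centre of the flat top of the soap pump's black round head (42 mm across, 14 mm thick), about 156 mm above the bench when up; z up, spout along its -x, reaching 80 mm from the axis. It moves straight down with the head.
- pump_head (a joint): travel of the pump head in m: 0 up, 0.018 fully down at its stop. A spring needs 3.4 N to start and 8.4 N to reach the stop, and lifts the head again when released.
- soap_pump: soap dispenser, amber bottle 72 mm across on a 110 mm square steel foot screwed to the bench, so it cannot move. Origin at the centre of its underside on the bench; its spout points along its -x.
- cap_mid (a point): centre of the red round ribbed safety cap, on its axis, half-way up: 56 mm across, 36 mm high, about 45 g, gripped in any direction across. z up. Seated, this point is 163 mm above the bench. Locked unless pressed down (it unlocks by 5 mm); kept down 6 to 7 mm, turn it counterclockwise from above; at 55 to 125 degrees of turn (75 to 80 is best) it lifts straight off. Clockwise is blocked.
- neck_spring (a joint): how far the spring disc in the bottle neck, on which the cap rests, is pressed down, in m: 0 with the cap at rest or off, 0.0075 with the cap pressed to its bottom stop. The spring resists with 5 N at first, 9 N at the bottom.
- bottle: white round bottle 84 mm across with yellow band, strapped to a 130 mm square steel holder screwed to the bench: cannot move or turn. Origin at the centre of the holder's underside; z up along the bottle's axis. Shoulder ends 125 mm up; the bare neck (flanges 46 mm across) 158 mm up, its spring disc 165 mm. While locked, the cap's x axis lies along the bottle's.
- cup: blue mixing cup, 60 mm across and 50 mm high, loose, standing under the pump's spout; origin at the centre of its underside. To be left alone.
- mallet: hammer with a blue handle, 200 mm long, lying loose on the bench between the bottle and the pump, head away from the robot; origin on its underside. To be left alone.
- jar: closed jar with a white lid, 50 mm across, 70 mm high, standing loose beyond the work; origin at the centre of its underside. To be left alone.
Mind the look-alikes: they are no part of the job. What is meant by the part that bears cap_mid is not yellow, and is the smaller of those in its own colour.

How it is judged (in metres and radians):
On the way, in this order (a step that is already met when the one before it is completed fails the run):
1. the pump head is pressed down to its stop (at least 16 of 18 mm) (value of joint pump_head above 0.016 m), for 0.1 s.
2. the cap is pressed down on its neck (at least 4.5 mm) (value of joint neck_spring above 0.0045 m and horizontal distance between cap_mid and bottle below 0.006 m), for 0.1 s.
3. the cap is twisted at least 40 degrees while still down on the neck (angle between the x axis of cap_mid and the x axis of bottle, either way round above 0.7 rad and z of cap_mid in the frame of bottle below 0.168 m and horizontal distance between cap_mid and bottle below 0.008 m), for 0.05 s.
At the end, for the whole second after the job is handed in: The gripper holds the cap (fingers press on it with more than 1 N), still (under 30 mm/s) and within 0.3 rad of upright, its centre at least 40 mm higher than when seated and within 40 mm of the bottle's axis, not touching the bottle; this lasts through the final second (z of cap_mid in the frame of bottle above 0.203 m and horizontal distance between cap_mid and bottle below 0.04 m and angle between cap_mid's own z axis and vertical below 0.3 rad and linear speed of cap below 0.03 m/s and contact force between the fingers and cap above 1 N and contact force between cap and bottle below 0.05 N); the arm keeps its last pose, push and grip.
It fails at once if the cup is moved more than 30 mm or tipped (distance of cup from where it was at the start of the episode above 0.03 m or angle between cup's own z axis and vertical above 0.5 rad).
It fails at once if the hammer is moved more than 30 mm (distance of mallet from where it was at the start of the episode above 0.03 m).
It fails at once if the jar is moved more than 30 mm or tipped (distance of jar from where it was at the start of the episode above 0.03 m or angle between jar's own z axis and vertical above 0.5 rad).
It also fails if it takes over 51 s, if anything falls off the work surface, if the arm or the gripper's body presses on something with over 40 N, if the wrist force passes 120 N, or if a joint passes its speed limit or range.

ROBOT

A 6-joint arm with a two-finger parallel gripper is mounted at the origin on the work surface. World frame = base frame: x ahead of the robot, y to its left, z up, the work surface at z = 0. Lengths are in mm, angles in rad, forces in N, time in s.
With the tool pointing down it reaches from about 350 to 875 mm from the base axis. Payload 4.2 kg.
Tool frame: the origin (TCP) lies between the finger pads; the fingertips stand 25 mm ahead of it and the grasp point (between the pads) lies 6 mm ahead of it; z points along the fingers, y is the direction in which the jaws open and shut (so a half turn about z gives the same grasp; the last joint's range is limited). The gripper opens to 87 mm and grips with 3 to 60 N. Pads are 19 mm wide; open, the fingers measure 117 mm over their backs; the gripper's body (75 mm by 190 mm) begins 51 mm behind the grasp point.
Start: joints at [-0.974, 0.385, 0.008, 0, -1.194, -0.259], TCP at [207.147, -589.652, 247.55] pointing down, gripper open.
Joint ranges: [-3.14, 3.14], [-1.21, 2.06], [-1.07, 1.41], [-3.16, 2.05], [-2.99, -0.16], [-3.1, 3.1]. Speed limits (rad/s): [2.79, 2.79, 3.14, 3.14, 3.14, 3.14].

INTERFACE

Orientations are given as a unit quaternion [w, x, y, z].
In Python, from bench import arm gives the robot as it stands.
- The arm moves only by the tool carry_out, never from a script. Its argument "increments" is a list of rows, each a list of 4 numbers: the shift along the world's x, y, z in m, then the turn about the world's z in degrees. A call has exactly 10 rows; each row shifts and turns the pose as measured when the row begins; what a row does not reach is not made up. A row lasts 1/8 s, in which the tool goes at most 62.5 mm and 10.7 degrees, less where a joint would pass 70% of its speed; a pose out of reach is approached as far as the arm can. A call with a gripper value outside its range is refused whole. "gripper" is the closure in counts, from 0 (fully open) to 255 (shut), set as the call begins (left out, the last holds). The fingers move at their own pace and stop on an object; "grip_force" is the grip in N (left out, the last holds). Time passes only in rows, so rows that do not move let the fingers close, or fill a call up. It gives the time, the measured TCP pose, the force and the opening at its end, in the units of the state.
- arm.read_state(): the state, without advancing time (a new reading comes with each control period).
- arm.read_camera(name): name is "scene" or "top"; returns the picture (420x560x3 uint8, red, green, blue); there is no depth.
- arm.calibration(name): a dict with "fx", "fy", "cx", "cy" (pixels), "distortion" ([k1, k2, p1, p2, k3] as OpenCV has them; the pictures are not rectified), "rvec" (rotation vector, rad) and "tvec" (3), from world to camera coordinates, as OpenCV has them. Camera axes: x right, y down, z forward; pixel columns grow to the right and rows downward; lengths in mm; the calibration is good to about 2 mm. A picture is of the moment at which its call begins. calibration takes no time and is no camera call.
- arm.close_job(): hands the job in, once; it reports no verdict.
The state is a dict: "time": time; "joint_pos": joint angles; "qvel": joint speeds; "effort": joint torques, N m; "position": TCP position; "eef_rot": TCP orientation; "force": force on the tool from outside, world axes, zero at the start; "wrist_torque": the same for the moment, N m; "finger_gap": opening from 0.0 (shut) to 1.0 (fully open).
Only numpy, scipy, OpenCV 4.12 (cv2) and the standard library are available. Lean on these libraries where they do the work, as an engineer would, in place of code of your own. Each camera call takes 0.05 s, during which the arm holds its last target. There are 200 camera calls.

## Working session

There is one attempt and no reset: what is moved stays moved. The work goes in short steps, Python scripts to look and compute and a tool call to move; the robot and the scene stay as the last step left them, time stands still between calls to the robot, and variables do not carry over. Pictures are saved under pics/ and viewed, about 8 in all and at most 12, crops included, and the job is handed in when it is done.

Besides the shell and the picture viewer there is one more tool, called as name(argument=value, ...) on one line, values as JSON. carry_out: Moves the arm, as the interface text tells. Its arguments: {"type":"object","properties":{"increments":{"type":"array"},"gripper":{"type":"number"},"grip_force":{"type":"number"}},"required":["increments"]}

```bash
mkdir -p pics; python3 - <<'E'
from bench import arm
import cv2
for n in("scene","top"):
    cv2.imwrite(f"pics/{n}0.png",cv2.cvtColor(arm.read_camera(n),cv2.COLOR_RGB2BGR)); c=arm.calibration(n); print(n,c)
print(arm.read_state())
E
```

```text
scene {'fx': 493.41152197570267, 'fy': 493.41152197570267, 'cx': 280.4173673828525, 'cy': 207.46136007770264, 'distortion': array([-0.08022776,  0.        ,  0.        ,  0.        ,  0.        ]), 'rvec': array([ 1.93296918,  1.0211229 , -0.54518358]), 'tvec': array([-331.66206092, -124.58340622, 1495.33682014])}
top {'fx': 546.6701551678119, 'fy': 546.6701551678119, 'cx': 276.3634872820082, 'cy': 204.06925138245578, 'distortion': array([-0.11158678,  0.        ,  0.        ,  0.        ,  0.        ]), 'rvec': array([ 2.1545037 , -2.1880212 ,  0.09674029]), 'tvec': array([  10.73787658,  552.3277208 , 1347.19090287])}
{'time': 0.1, 'joint_pos': array([-9.74379095e-01,  3.85505512e-01,  6.76582015e-03, -4.14439814e-04,
       -1.19403072e+00, -2.58581323e-01]), 'qvel': array([ 1.77283196e-03, -2.31105420e-03,  4.69008891e-03,  1.87383037e-03,
       -4.86056795e-04,  3.62194735e-05]), 'effort': array([-1.26295712e-03, -3.91689062e+01,  1.87936521e+01,  4.23183829e+00,
        1.35076343e-02, -6.87523493e-05]), 'position': array([ 206.99159307, -589.20665621,  246.55770348]), 'eef_rot': array([-2.33946988e-04, -1.68040375e-01,  9.85779601e-01,  9.78066953e-04]), 'force': array([ 1.27750125, -0.39638911, -0.62345485]), 'wrist_torque': array([-0.05093706, -0.00322741, -0.00850126]), 'finger_gap': 1.0036770192182511}
```

View pics/scene0.png

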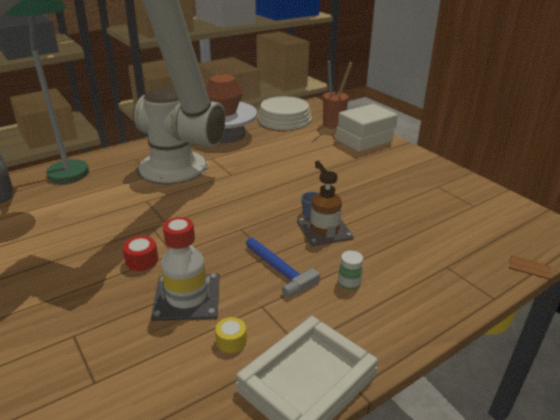

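View pics/top0.png

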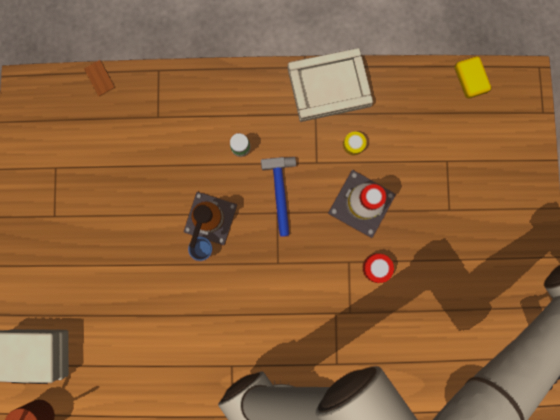

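The scene view shows the capped bottle (red cap at about 179,232), the pump head at (328,177), and a larger red look-alike cap on the bench at (140,253). In the top view the cap is at (373,196), the pump head at (203,214) and the look-alike at (378,267).

```bash
cat > h.py <<'E'
import cv2,numpy as np
from bench import arm
def cam(n):
    c=arm.calibration(n);K=np.array([[c['fx'],0,c['cx']],[0,c['fy'],c['cy']],[0,0,1]]);R=cv2.Rodrigues(c['rvec'])[0]
    return K,c['distortion'],R,c['tvec']
def ray(n,uv):
    K,d,R,t=cam(n);p=cv2.undistortPoints(np.array([[uv]],float),K,d)[0,0]
    v=R.T@np.array([*p,1]);return -R.T@t,v/np.linalg.norm(v)
def onz(n,uv,z):
    o,v=ray(n,uv);return o+v*(z-o[2])/v[2]
def tri(a,b):
    (o,u),(p,w)=ray('top',a),ray('scene',b)
    s=np.linalg.lstsq(np.c_[u,-w],p-o,rcond=None)[0]
    A,B=o+u*s[0],p+w*s[1];return (A+B)/2,np.linalg.norm(A-B)
E
python3 - <<'E'
from h import *
R={}
for n,boxes in (('top',{'cap':(350,175,40,40),'pump':(185,195,40,40)}),('scene',{'cap':(160,212,40,40),'pump':(308,160,40,35)})):
    im=cv2.imread(f'pics/{n}0.png');rows=[]
    for k,(x,y,w,h) in boxes.items():
        c=im[y:y+h,x:x+w];hsv=cv2.cvtColor(c,cv2.COLOR_BGR2HSV);H,S,V=cv2.split(hsv)
        if k=='cap': m=((V>130)&(S<90)) ; r=((H<8)|(H>172))&(S>150)&(V>60)
        else: m=(V<45);r=m
        for nm,q in(('m',m),('r',r)):
            l,lab,st,ce=cv2.connectedComponentsWithStats(q.astype(np.uint8))
            for i in range(1,l):
                if st[i,4]>25: print(n,k,nm,st[i,:2]+(x,y),st[i,2:],ce[i]+(x,y))
        rows.append(cv2.resize(c,(360,360*h//w),interpolation=cv2.INTER_CUBIC)[:315])
    R[n]=np.hstack(rows)
cv2.imwrite('pics/crop1.png',cv2.resize(np.vstack([R['top'][:290],R['scene'][:290]]),(720,580)))
print(onz('top',(373,196),181),onz('scene',(180,226),181),onz('top',(203,213),156),onz('scene',(328,175),156))
E
```

```text
top cap m [351 186] [ 32  29 346] [361.08381503 204.11849711]
top cap m [366 189] [ 16  15 178] [373.38764045 195.9494382 ]
top cap r [360 183] [ 27  27 327] [372.5412844  196.33027523]
top pump m [194 206] [ 18  29 272] [201.67279412 216.40808824]
top pump r [194 206] [ 18  29 272] [201.67279412 216.40808824]
scene cap m [169 219] [ 19  11 160] [177.58125 224.3375 ]
scene cap m [190 245] [10  7 34] [193.58823529 248.73529412]
scene cap r [163 217] [ 31  31 603] [178.62852405 234.4145937 ]
[ 552.59444364 -214.67316192  181.        ] [ 558.10149527 -212.27606859  181.        ] [522.42260977 168.93736521 156.        ] [521.49836948 173.07464878 156.        ]
```

View pics/crop1.png

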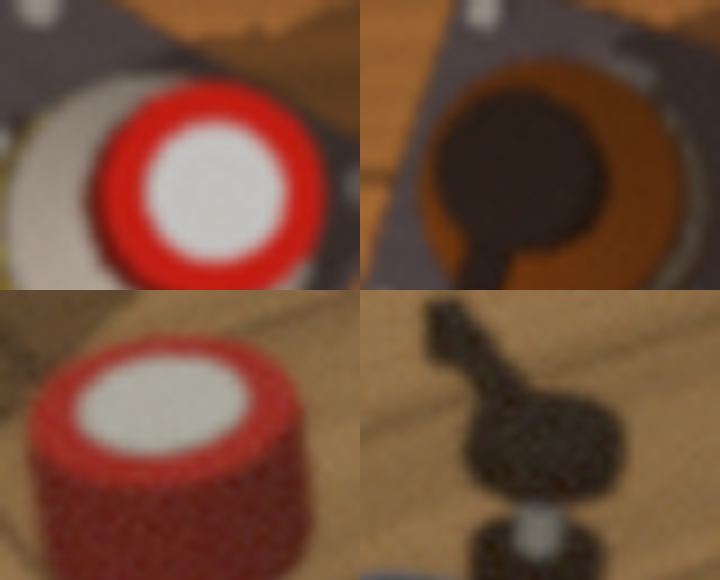

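The crops show the cap's white disc centred at top (373.4,196.0) and scene (177.6,224.3). The head disc is at top (203,213.8), with its body centre at scene (328.7,177.2).

```bash
python3 - <<'E'
from h import *
a,b=(373.39,195.95),(177.58,224.34)
print('cap',tri(a,b),onz('top',a,181),onz('scene',b,181))
a,b=(203,213.8),(328.7,177.2)
print('pump',tri(a,b),onz('top',a,154),onz('scene',b,149))
# tool jaw (y) axis and yaw now
from scipy.spatial.transform import Rotation as Ro
q=arm.read_state()['eef_rot'];print(Ro.from_quat(np.r_[q[1:],q[0]]).as_matrix().round(3))
for n,p in(('cup',(201,247)),('mal',(281,165)),('malend',(285,235)),('jar',(239,143)),('red',(378,267))):print(n,onz('top',p,40))
E
```

```text
cap (array([ 552.68048494, -214.91243569,  182.63136957]), np.float64(0.7745876015989003)) [ 552.69353059 -215.55401407  181.        ] [ 550.6208098  -213.71023418  181.        ]
pump (array([522.46734962, 171.65404602, 150.78865588]), np.float64(4.874447030922823)) [520.75312987 169.22111618 154.        ] [520.92205596 176.22419976 149.        ]
[[-0.944 -0.331 -0.001]
 [-0.331  0.944  0.002]
 [ 0.     0.002 -1.   ]]
cup [447.26506033 190.38070488  40.        ]
mal [649.16200398 -10.94345108  40.        ]
malend [473.93689397 -18.03461759  40.        ]
jar [706.99876632  93.87709897  40.        ]
red [ 391.0630581  -246.48387561   40.        ]
```

carry_out(increments=[[0.022,0.054,0,0],[0.022,0.054,0,0],[0.022,0.054,0,0],[0.022,0.054,0,0],[0.022,0.054,0,0],[0.022,0.054,0,0],[0.022,0.054,0,0],[0.022,0.054,0,0],[0.022,0.054,0,0],[0.022,0.054,0,0]], gripper=255, grip_force=20)

```text
time: 1.35
position: [427.7, -34.4, 242.3]
eef_rot: [-0.001, -0.164, 0.986, 0.003]
force: [0.7, -0.9, -0.1]
finger_gap: 0.019
```

carry_out(increments=[[0.025,0.054,0,0],[0.025,0.054,0,0],[0.022,0.048,0,0],[0.013,0.028,0,0],[0.006,0.014,0,0],[0,0,0,0],[0,0,-0.02,0],[0,0,-0.02,0],[0,0,0,0],[0,0,0,0]])

```text
time: 2.6
position: [518.1, 169.2, 200.7]
eef_rot: [-0.003, -0.165, 0.986, 0.003]
force: [-0.3, -0.3, -0.2]
finger_gap: 0.006
```

```bash
python3 - <<'E'
from h import *
a=cv2.cvtColor(arm.read_camera('scene'),cv2.COLOR_RGB2BGR);b=cv2.cvtColor(arm.read_camera('top'),cv2.COLOR_RGB2BGR)
c=np.hstack([cv2.resize(a[110:210,260:380],(396,330),interpolation=2),cv2.resize(b[150:250,150:270],(396,330),interpolation=2)])
cv2.imwrite('pics/p2.png',c)
s=arm.read_state();print(s['position'],s['force'])
E
```

```text
[518.1862309  169.55691331 200.66169299] [ 0.178191   -0.3347653  -0.22997442]
```

View pics/p2.png

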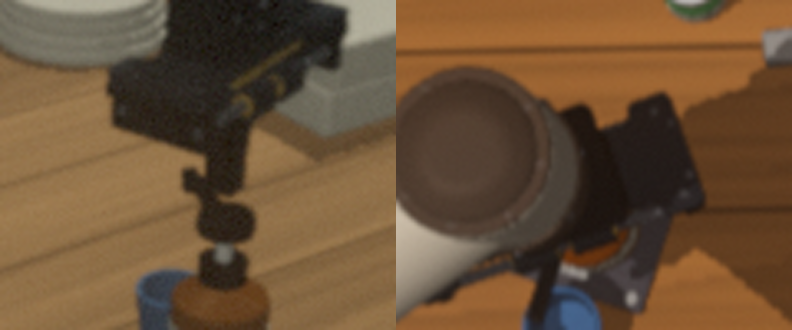

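The closed fingers are right above the pump head (scene crop: fingers at about 225,160, head at 225,222). Next I press it.

carry_out(increments=[[0.003,0.001,-0.008,0],[0,0,-0.008,0],[0,0,-0.006,0],[0,0,-0.006,0],[0,0,-0.006,0],[0,0,-0.005,0],[0,0,-0.004,0],[0,0,-0.003,0],[0,0,-0.003,0],[0,0,-0.003,0]])

```text
time: 3.95
position: [521.9, 170.9, 163.3]
eef_rot: [0.001, -0.169, 0.986, 0.001]
force: [-7.2, -0.3, 16.9]
finger_gap: 0.004
```

carry_out(increments=[[0,0,-0.003,0],[0,0,-0.003,0],[0,0,-0.002,0],[0,0,0.02,0],[0,0,0.025,0],[0,0,0.03,0],[0,0,0.03,0],[0,-0.03,0,0],[0,-0.05,0,0],[0,-0.05,0,0]], gripper=255)

```text
time: 5.2
position: [522.3, 41.6, 269.8]
eef_rot: [0.004, -0.174, 0.985, 0.001]
force: [0.5, 0.3, -0.3]
finger_gap: 0.004
```

carry_out(increments=[[0.006,-0.054,0,0],[0.006,-0.054,0,0],[0.006,-0.054,0,0],[0.006,-0.046,0,0],[0.004,-0.025,0,0],[0.002,-0.012,-0.01,0],[0,0,-0.015,0],[0,0,-0.01,0],[0,0,0,0],[0,0,0,0]], gripper=0)

```text
time: 6.45
position: [551.2, -210.5, 226.8]
eef_rot: [0.003, -0.174, 0.985, 0.003]
force: [0.0, 0.2, 0.1]
finger_gap: 0.98
```

```bash
python3 - <<'E'
from h import *
a=cv2.cvtColor(arm.read_camera('scene'),cv2.COLOR_RGB2BGR);b=cv2.cvtColor(arm.read_camera('top'),cv2.COLOR_RGB2BGR)
c=np.hstack([cv2.resize(a[150:270,110:250],(385,330),interpolation=2),cv2.resize(b[120:270,290:465],(385,330),interpolation=2)])
cv2.imwrite('pics/p3.png',c)
s=arm.read_state();print(s['position'],s['force'],s['joint_pos'])
E
```

```text
[ 551.28630004 -210.72358497  226.9870829 ] [ 0.15296633  0.6824401  -0.37560371] [-0.09423877  0.33997604 -0.11051529 -0.00744434 -1.11642701 -1.12391942]
```

View pics/p3.png

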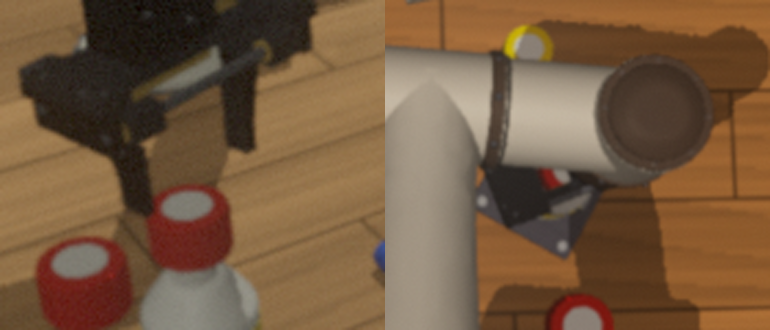

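The open fingers straddle the cap (crop: cap top at 190,206, fingers at 140,205 and 240,145). Next I descend.

carry_out(increments=[[0.001,-0.004,-0.005,0],[0,0,-0.012,0],[0,0,-0.012,0],[0,0,-0.012,0],[0,0,-0.009,0],[0,0,-0.004,0],[0,0,0,0],[0,0,0,0],[0,0,0,0],[0,0,0,0]])

```text
time: 7.8
position: [552.8, -215.0, 170.1]
eef_rot: [0.004, -0.174, 0.985, 0.002]
force: [-0.3, -0.2, -0.6]
finger_gap: 1.001
```

carry_out(increments=[[0,0,0,0],[0,0,0,0],[0,0,0,0],[0,0,0,0],[0,0,0,0],[0,0,0,0],[0,0,0,0],[0,0,0,0],[0,0,0,0],[0,0,0,0]], gripper=255, grip_force=40)

```text
time: 9.05
position: [552.9, -215.0, 170.5]
eef_rot: [0.004, -0.174, 0.985, 0.002]
force: [0.4, 0.3, 0.7]
finger_gap: 0.628
```

carry_out(increments=[[0,0,-0.0015,0],[0,0,-0.0015,0],[0,0,-0.0015,0],[0,0,-0.0015,0],[0,0,-0.0015,0],[0,0,-0.001,0],[0,0,-0.001,0],[0,0,0,0],[0,0,0,0],[0,0,0,0]])

```text
time: 10.3
position: [552.9, -215.0, 169.0]
eef_rot: [0.006, -0.175, 0.985, 0.0]
force: [-1.5, 1.2, 6.2]
finger_gap: 0.625
```

carry_out(increments=[[0,0,-0.003,0],[0,0,-0.003,0],[0,0,-0.003,0],[0,0,-0.003,0],[0,0,-0.003,0],[0,0,-0.0025,0],[0,0,-0.0025,0],[0,0,-0.0025,0],[0,0,-0.0025,0],[0,0,-0.0025,0]])

```text
time: 11.55
position: [553.1, -215.1, 163.0]
eef_rot: [0.009, -0.179, 0.984, -0.004]
force: [-4.6, 3.9, 13.2]
finger_gap: 0.626
```

carry_out(increments=[[0,0,-0.0015,4],[0,0,-0.0017,8],[0,0,-0.0018,8],[0,0,-0.0018,8],[0,0,-0.0018,8],[0,0,-0.0018,8],[0,0,-0.0018,8],[0,0,-0.0018,8],[0,0,-0.0018,8],[0,0,-0.0018,8]])

```text
time: 12.8
position: [553.4, -213.8, 163.2]
eef_rot: [-0.013, 0.763, -0.647, -0.002]
force: [-3.3, 2.6, 10.1]
finger_gap: 0.625
```

```bash
python3 - <<'E'
from h import *
s=arm.read_state();print(s['position'],s['force'],s['wrist_torque'],s['joint_pos'],s['eef_rot'])
q=s['eef_rot'];print('jaw yaw turned deg', 2*np.degrees(np.arctan2(.985,-.174)-np.arctan2(q[2],q[1])))
E
```

```text
[ 553.43661682 -213.80820066  163.24709604] [-3.29502758  2.64302182 10.07686657] [ 0.6887754   1.22075321 -0.08597243] [-0.10787166  0.40072078 -0.18245833 -0.02896845 -0.97591664  0.2878521 ] [-0.01326596  0.76254335 -0.64679857 -0.00180683]
jaw yaw turned deg 280.64590172084826
```

carry_out(increments=[[0,0,0,0],[0,0,0.002,0],[0,0,0.003,0],[0,0,0.004,0],[0,0,0.004,0],[0,0,0.004,0],[0,0,0.004,0],[0,0,0.002,0],[0,0,0,0],[0,0,0,0]])

```text
time: 14.05
position: [553.3, -213.7, 187.9]
eef_rot: [-0.013, 0.763, -0.646, -0.002]
force: [0.1, 0.9, -0.6]
finger_gap: 0.624
```

carry_out(increments=[[0,0,0.006,0],[0,0,0.01,0],[0,0,0.012,0],[0,0,0.012,0],[0,0,0.01,0],[0,0,0.006,0],[0,0,0.003,0],[0,0,0,0],[0,0,0,0],[0,0,0,0]])

```text
time: 15.3
position: [553.1, -213.7, 251.3]
eef_rot: [-0.013, 0.763, -0.646, -0.002]
force: [-0.4, 0.5, -0.3]
finger_gap: 0.624
```

```bash
python3 - <<'E'
from h import *
a=cv2.cvtColor(arm.read_camera('scene'),cv2.COLOR_RGB2BGR)
cv2.imwrite('pics/p4.png',cv2.resize(a[130:330,80:400],(800,500),interpolation=2))
s=arm.read_state();print(s['position'],s['force'],s['qvel'].round(4),s['finger_gap'],s['time'])
E
```

```text
[ 553.05863188 -213.69923877  251.24600129] [ 0.94254702  0.1444457  -0.38660167] [ 0.0007 -0.001   0.001  -0.0005 -0.001  -0.    ] 0.6216561840374376 15.35
```

View pics/p4.png

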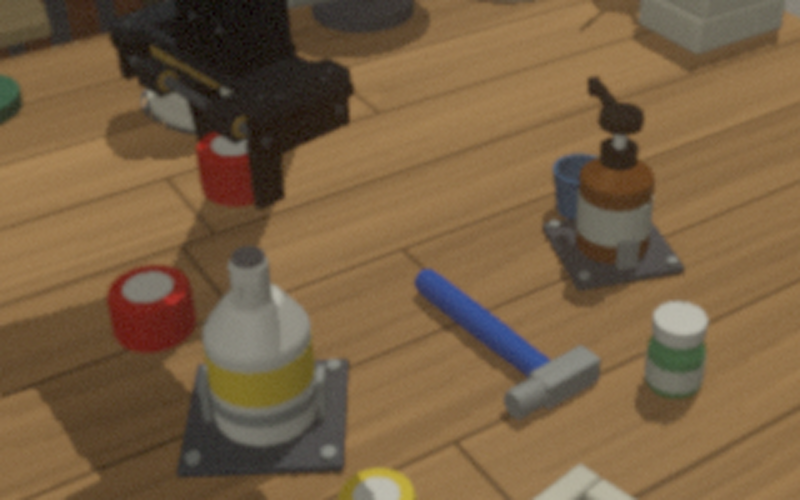

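The cap is held upright between the fingers (crop at 235,165), and the bare neck below it is clear (250,260). The cup, hammer and jar look undisturbed, so I am handing in.

```bash
python3 -c "
from bench import arm
print(arm.close_job())"
```

```text
the job is handed in; nothing more can be done
None
```

I pressed the pump head to its stop, then pressed, twisted and lifted off the red safety cap. I handed the job in at 15.35 s of the 51 s allowed, and no verdict is reported.

- **Pump:** the fingertips got about 17.7 mm down the head's 18 mm travel, with about 17 N on the tool. The spring needs only 8.4 N to reach the stop. I inferred the travel from the tool height, since the joint itself can't be read.
- **Cap:** I pressed it down about 7.5 mm with about 13 N, against 9 N for the spring at the bottom. I then turned the gripper about 80 degrees counterclockwise while pressing down, and the cap came off with no pull. I measured the gripper's turn, not the cap's.
- **Last checks:** the tool was at z = 251 mm, which puts the cap about 81 mm above its seat and about 1 mm off the axis I measured. The arm was still, and the finger opening was unchanged at 0.62. The last picture shows the cap upright in the fingers over the bare neck, with the cup, hammer and jar looking undisturbed by eye.
- **Disagreement:** the two camera views of the pump head differed by about 5 mm. I aimed between them, which the 42 mm head allowed. The other checks agreed.

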